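# Seat the instrument case and press its label holder home

## Robot

A 6-joint arm with a two-finger parallel gripper is mounted at the origin on a cart in front of the work surface, level with it; the furniture and walls round the work are solid. World frame = base frame: x ahead of the robot, y to its left, z up, the work surface at z = 0. Lengths are in m, angles in rad, forces in N, time in s.
With the tool pointing down it reaches from about 0.35 to 0.85 m from the base axis. Payload 8.1 kg.
Tool frame: the origin (TCP) lies midway between the tips of the shut fingers; the grasp point (between the pads) lies 19 mm behind it; z points along the fingers, y is the line along which they close (so a half turn about z gives the same grasp; the last joint's range is limited). The gripper opens to 85 mm and grips with 20 to 120 N. Pads are 22 mm wide; open, the fingers measure 114 mm over their backs; the gripper's body (76 mm by 85 mm) begins 54 mm behind the grasp point. The pads swing forward as they close: fully open they stand 13 mm farther back than shut.
Start: joints at [-1.404, 0.13, 1.488, -0, 1.523, -0.085], TCP at [0.15, -0.581, 0.231] pointing down, gripper open.
Joint ranges: [-2.96, 2.96], [-0.89, 2.26], [0.02, 2.5], [-1.34, 4.48], [0, 2.73], [-2.66, 2.66]. Speed limits (rad/s): [2.39, 2.39, 2.79, 3.14, 3.14, 3.14].

## Interface

Orientations are given as a 3x3 rotation matrix whose columns are the frame's x, y, z axes.
In Python, from workcell import env gives the robot as it stands.
- The arm moves only by the tool servo_tool, never from a script. Its argument "rows" is text: rows parted by semicolons, each of 7 numbers parted by spaces: the opening, from 0 (shut) to 1 (fully open), then the shift along the tool's x, y, z in units of 30 mm (1.0 is 30 mm), then the turn, a rotation vector about the tool's x, y, z in units of 6 degrees (1.0 is 6 degrees). A call has 1 to 12 rows; each row is the pose to reach, as a shift and turn from the pose commanded when the call began, along the tool's axes at that moment; what a row does not reach only later rows make up. A row lasts 1/10 s, in which the tool goes at most 50 mm and 8.59 degrees, less where a joint would pass 70% of its speed; a pose out of reach is approached as far as the arm can. A call with a gripper value outside its range is refused whole. The fingers move at their own pace and stop on an object; the grip force is fixed at half the most. Time passes only in rows, so rows that repeat a pose let the fingers close. It gives the time, the measured TCP pose, the force, the opening and the grip force at its end, in the units of the state.
- env.get_state(): the state, without advancing time (a new reading comes with each control period).
- env.camera(name): name is "scene" or "top" or "wrist"; returns the picture (384x512x3 uint8, red, green, blue); there is no depth.
- env.camera_model(name): a dict with "fx", "fy", "cx", "cy" (pixels), "k1" (the pictures are not rectified: a ray, as slopes to the right and down, at radius r is drawn at 1 + k1 r^2 times it, then the intrinsics apply), "pose" (4x4, takes a point from camera to world coordinates). Camera axes: x right, y up, looking along -z (the intrinsics and any distortion apply to the point x, -y, -z); pixel columns grow to the right and rows downward; lengths in m; the calibration is good to about 2 mm. A picture is of the moment at which its call begins: read the wrist's pose just before it. camera_model takes no time and is no camera call; for the wrist camera it gives the pose at the moment of the call.
- env.job_done(): hands the job in; it is judged then, once.
The state is a dict: "time": time; "q": joint angles; "dq": joint speeds; "joint_efforts": joint torques, N m; "eef_pos": TCP position; "eef_rot": TCP orientation; "contact_force": force on the tool from outside, world axes, zero at the start; "wrist_torque": the same for the moment, N m; "finger_gap": opening from 0.0 (shut) to 1.0 (fully open); "grip_force": force on a finger pad.
Only numpy, scipy, OpenCV 4.12 (cv2) and the standard library are available. Lean on these libraries where they do the work, as an engineer would, in place of code of your own. Each camera call takes 0.05 s, during which the arm holds its last target. There are 200 camera calls.

## Task

Put the steel instrument case into its grey cradle so that it sits flat and square on the floor of the pocket, either way round, and let go of it. Then take the label holder from its rest, push it down behind the lip at the front of the cradle, label outward, until its sprung seat is fully down, and keep it pressed home: the program finishes while the gripper is still holding the label holder down. Leave the vial, the tape roll and the ointment jar where they stand.

Things in the scene. Friction and masses are not known exactly. Their poses are not given: they have to be found in the camera images.
- instrument_case: loose stainless steel instrument case, 206 x 83 x 57 mm, 0.27 to 0.53 kg, lid fixed shut. Origin at the underside, x along its length, z up. The lower body is 200 x 76 mm up to 26 mm height (in y from -37 to +39 mm); the lid above it is 206 x 81 mm with its top at 36 mm. It starts on the worktop with its length roughly across in front of the robot
- case_handle (a point): middle of the case's black bar handle: a round bar 10.4 mm thick, 62 mm long along the case's x, its axis 52 mm above the underside and 1 mm to +y of the origin (just above the centre of the lower body). The gap between bar and lid is 11 mm
- case_foot (a point): centre of the underside of the case's lower body (52 mm below case_handle)
- cradle: fixed grey plastic cradle, base plate 170 (x) x 240 (y) x 6 mm, origin at the centre of its underside on the worktop, z up; its front (-x) carries the label rail, towards the robot
- pocket (a point): centre of the pocket floor, 32 mm to +x of the cradle's origin, 6 mm above the worktop. The pocket is 206 mm long (cradle y, the case's length) and 82 mm wide (cradle x): 3 mm clear of the case's lower body all round. Walls 4 mm thick, upright for 9 mm above the floor, then flared outward by about 6 mm up to 18 mm above the floor
- slot (a point): where the holder's origin lies when fully home: on the slot's centre line, 62 mm to -x of the cradle's origin, 8 mm above the worktop. The slot between front lip and rail is 9 mm wide (cradle x), 84 mm long (cradle y), closed at the ends; upright up to 26 mm above the worktop, its mouth flared outward by about 5 mm on each side up to 34 mm
- label_seat (a joint): sprung steel seat bar at the bottom of the slot, 78 x 7 mm; 0 = up (its top 16 mm above the worktop), 0.008 m = fully down against its stop (top 8 mm above the worktop). The spring needs 3 N to start and 8.5 N to be fully down
- label_holder: loose white plastic label holder, 0.06 kg, 64 mm high. Origin at the centre of its lower edge, y along its width, z up, x through its thickness, the paper label on the -x side. The blade that enters the slot is 5 mm thick, 78 mm wide, from 0 to 28 mm height (lowest 4 mm thinned to 2.5 mm); above it a shoulder flange, 20 x 84 mm, from 28 to 32 mm height
- label_grip (a point): middle of the holder's label plate, 48 mm above its lower edge: the part to grip, 8 mm thick (x), 74 mm wide (y), from 32 to 64 mm height. Fingertips may bear down on the shoulder flange below it. Label outward in the cradle means that it faces the cradle's -x side
- rest: fixed grey rest, 60 x 104 mm, 30 mm high, origin at the centre of its underside; the label holder stands upright in its slot (6.5 mm wide along x), its lower edge 4 mm above the worktop, its axes along the rest's; lift it straight up by 30 mm to clear
- vial: loose glass vial with dark cap, 29 mm wide, 74 mm high, origin at the underside; leave alone
- tape_roll: loose roll of white tape lying flat, 69 mm wide, 25 mm high, origin at the underside; leave alone
- ointment_jar: loose ointment jar, 36 mm wide, 53 mm high, origin at the underside; leave alone

How it is judged:
By the outcome, as a careful person would: the job done as asked, in the order asked, and still so for the second after the job is handed in, while the arm keeps its last pose, push and grip.
It also fails if it takes over 48 s, if anything falls off the work surface, if the arm or the gripper's body presses on something with over 40 N, if the wrist force passes 120 N, or if a joint passes its speed limit or range.

## Working session

There is one attempt and no reset: what is moved stays moved. The work goes in short steps, Python scripts to look and compute and a tool call to move; the robot and the scene stay as the last step left them, time stands still between calls to the robot, and variables do not carry over. Pictures are saved under pics/ and viewed, at most 10 in all, crops included, and the job is handed in when it is done.

Besides the shell and the picture viewer there is one more tool, called as a command line: name --argument value ..., lists and objects as JSON in quotes. servo_tool: Moves the arm, as the interface text tells. Its arguments: {"type":"object","properties":{"rows":{"type":"string"}},"required":["rows"]}

```bash
mkdir -p pics; cat > h.py <<'E'
import numpy as np, cv2
from workcell import env
def ray(m,u,v):
    x,y=(u-m["cx"])/m["fx"],(v-m["cy"])/m["fy"]
    xd,yd=x,y
    for _ in range(20):
        s=1+m["k1"]*(x*x+y*y); x,y=xd/s,yd/s
    P=np.array(m["pose"]); return P[:3,3],P[:3,:3]@np.array([x,-y,-1])
def onz(m,u,v,z):
    o,d=ray(m,u,v); return o+d*(z-o[2])/d[2]
def proj(m,p):
    P=np.array(m["pose"]); c=P[:3,:3].T@(np.array(p)-P[:3,3])
    x,y=c[0]/-c[2],-c[1]/-c[2]; s=1+m["k1"]*(x*x+y*y)
    return m["fx"]*x*s+m["cx"],m["fy"]*y*s+m["cy"]
def shot(n,f=None):
    m=env.camera_model(n); im=np.array(env.camera(n))[:,:,::-1].copy()
    if f: cv2.imwrite("pics/"+f,im)
    return m,im
E
python3 - <<'E'
from h import *
s=env.get_state(); print(s)
for n in("top","scene"):
    m,im=shot(n,n+"0.png"); print(n,m)
E
```

```text
{'time': 0.0, 'q': array([-1.40439227e+00,  1.31150478e-01,  1.48929442e+00,  3.09108334e-06,
        1.52301945e+00, -8.53992466e-02]), 'dq': array([-7.26438106e-04, -3.30066506e-04, -3.01623411e-04,  8.19381010e-04,
        9.90957457e-05, -2.02153928e-04]), 'joint_efforts': array([ 5.98330480e-04, -5.69400573e+01, -5.00554597e+01, -1.45876506e-04,
        1.45245093e-02, -9.72972572e-06]), 'eef_pos': array([ 0.14942019, -0.58051645,  0.23024252]), 'eef_rot': array([[ 9.68464766e-01,  2.49150362e-01, -3.06977775e-04],
       [ 2.49150498e-01, -9.68463019e-01,  1.84635496e-03],
       [ 1.62723383e-04, -1.86461339e-03, -9.99998248e-01]]), 'contact_force': array([ 0.1246886 , -0.79217923, -0.50178074]), 'wrist_torque': array([-0.012118  , -0.00716889,  0.04783215]), 'grip_force': 0.0, 'finger_gap': 0.9987607743288066}
top {'fx': 398.06324330704325, 'fy': 398.06324330704325, 'cx': 252.56213135063982, 'cy': 192.1699935626252, 'k1': 0.04469135288035906, 'pose': array([[-0.00228725,  0.9943039 , -0.10655765,  0.39814955],
       [-0.99995429, -0.00128483,  0.009475  , -0.04848219],
       [ 0.00928412,  0.10657445,  0.99426138,  1.00134543],
       [ 0.        ,  0.        ,  0.        ,  1.        ]])}
scene {'fx': 390.6213450833352, 'fy': 390.6213450833352, 'cx': 266.19337943334085, 'cy': 191.17668383067615, 'k1': 0.0364466776041598, 'pose': array([[-8.21299899e-01,  3.55672681e-01, -4.46053158e-01,
        -1.36194361e-02],
       [-5.70496114e-01, -5.13147375e-01,  6.41259663e-01,
         7.33925727e-01],
       [-8.12463734e-04,  7.81138089e-01,  6.24357770e-01,
         8.10028170e-01],
       [ 0.00000000e+00,  0.00000000e+00,  0.00000000e+00,
         1.00000000e+00]])}
```

View pics/top0.png

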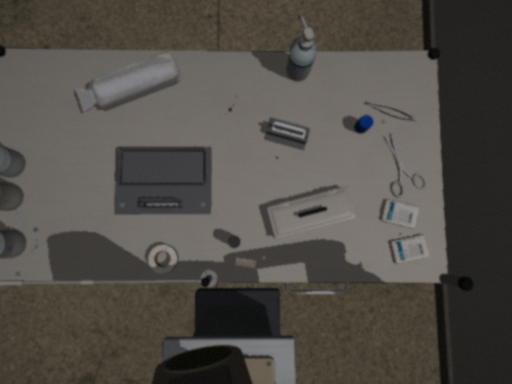

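View pics/scene0.png

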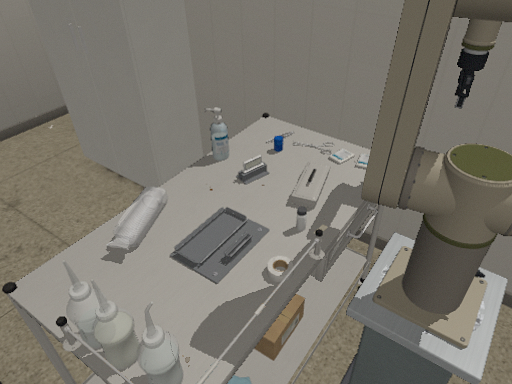

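The top view shows the case at about (311,211) with its handle at (312,211), the cradle at (163,180), the rest and holder at (288,132), the vial at (233,240), the tape at (163,257) and the jar at (209,279). Next I'll enlarge it.

```bash
python3 - <<'E'
from h import *
im=cv2.imread("pics/top0.png"); m=env.camera_model("top")
c=cv2.convertScaleAbs(cv2.resize(im[105:255,105:365],None,fx=3,fy=3,interpolation=cv2.INTER_CUBIC),alpha=1.7)
cv2.imwrite("pics/c.png",c)
g=cv2.cvtColor(im,cv2.COLOR_BGR2GRAY)
def comp(x0,y0,x1,y1,f,z,name):
    k=np.zeros_like(g); k[y0:y1,x0:x1]=f(g[y0:y1,x0:x1]).astype(np.uint8)
    n,l,s,ce=cv2.connectedComponentsWithStats(k); i=1+np.argmax(s[1:,4])
    r=cv2.minAreaRect(np.argwhere(l==i)[:,::-1].astype(np.float32)); b=cv2.boxPoints(r)
    print(name,s[i],ce[i].round(1)); 
    P=np.array([onz(m,*p,z) for p in b]); print(P.round(4).tolist(),"c",P.mean(0).round(4),"len",np.linalg.norm(np.diff(P,axis=0),axis=1).round(4), "ang",[round(float(np.degrees(np.arctan2(*(P[i+1]-P[i])[1::-1]))),2) for i in range(2)])
comp(285,195,340,225,lambda a:a<60,0.057,"handle")
comp(105,135,222,225,lambda a:a<100,0.006,"cradle")
comp(260,112,318,155,lambda a:a<95,0.03,"rest")
print(g[125:140:2,262:315:3]); print(g[205:218:2,280:350:4])
E
```

```text
handle [298 207  29  10 133] [311.3 211.1]
[[0.4511, -0.1636, 0.057], [0.4687, -0.2301, 0.057], [0.4577, -0.2328, 0.057], [0.4402, -0.1663, 0.057]] c [ 0.4544 -0.1982  0.057 ] len [0.0688 0.0113 0.0688] ang [-75.18, -166.32]
cradle [ 113  145   99   70 6765] [162.4 180. ]
[[0.625, 0.2939, 0.006], [0.6255, 0.0474, 0.006], [0.4502, 0.0459, 0.006], [0.4509, 0.2881, 0.006]] c [0.5379 0.1688 0.006 ] len [0.2465 0.1754 0.2422] ang [-89.87, -179.51]
rest [260 117  50  33 864] [283.7 133.7]
[[0.6399, -0.0661, 0.03], [0.6985, -0.0822, 0.03], [0.6642, -0.2032, 0.03], [0.6059, -0.1865, 0.03]] c [ 0.6521 -0.1345  0.03  ] len [0.0608 0.1258 0.0606] ang [-15.32, -105.84]
[[ 63  60  46  43  72  90 117 137 135 115  94  79  79  93 106 111 112 116]
 [ 65  61  52  68  95  55  54  75 111 133 135 127 105  83  77  90 107 113]
 [ 62  58  62  78 130 108  81  67  57  69  95 123 137 134  99  65 103 112]
 [ 70  57  47  57  78 105 115 126 107  73  56  59  81 114 125  67 103 114]
 [100  67  36  32  45  56  71  91 114 121 108  84  64  58 118  69 108 112]
 [112  74  60  51  39  31  37  49  62  81 111 124 119 108 114  71 112 114]
 [112  66  65  65  60  56  45  35  35  47  58  76  93 119  95  72 113 113]
 [112  82  70  65  64  64  62  56  48  36  31  40  50  68  71  87 114 116]]
[[110 121 118 108 114 115 118 120 117 106  86 112 119 120 119 123 123 122]
 [110 112 114 116 120 120 118 106  87  67  46  51 116 121 121 122 123 126]
 [113 118 119 119 121 106  85  69  51  29  17  28 115 123 123 123 124 124]
 [118 117 121 119 102  68  54  32  15  26  53  87 120 123 124 122 124 129]
 [119 122 123 115  72  35  19  27  49  86 114 122 123 123 124 124 131 135]
 [119 122 119 120  87  20  47  83 111 120 122 122 123 125 126 132 137 131]
 [120 122 122 123 117  81 111 120 123 124 124 126 127 131 134 130 125 132]]
```

View pics/c.png

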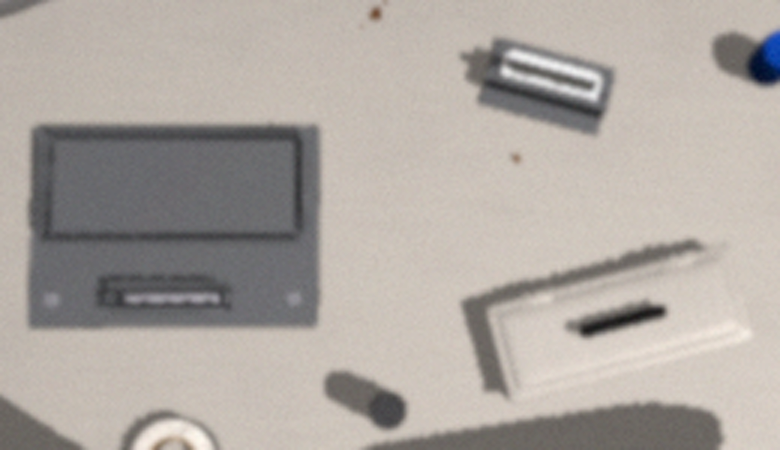

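The crop confirms that the rail faces the robot. The handle yaw is about 105° and the rest's length lies at about 74°. I'm moving above the case.

servo_tool --rows "0.4 13 -9.8 -0.7 0 0 -15;0.4 13 -9.8 -0.7 0 0 -15;0.4 13 -9.8 -0.7 0 0 -15;0.4 13 -9.8 -0.7 0 0 -15;0.4 13 -9.8 -0.7 0 0 -15;0.4 13 -9.8 -0.7 0 0 -15;0.4 13 -9.8 -0.7 0 0 -15;0.4 13 -9.8 -0.7 0 0 -15;0.4 13 -9.8 -0.7 0 0 -15;0.4 13 -9.8 -0.7 0 0 -15;0.4 13 -9.8 -0.7 0 0 -15;0.4 13 -9.8 -0.7 0 0 -15"

```text
time: 1.3
eef_pos: [0.4543, -0.198, 0.2519]
eef_rot: [[-0.253, 0.968, -0.001], [0.968, 0.253, 0.0], [0.0, -0.001, -1.0]]
contact_force: [1.0, -0.5, -0.2]
finger_gap: 0.4
grip_force: 0.0
```

```bash
python3 - <<'E'
from h import *
s=env.get_state(); print(s["time"],s["eef_pos"],s["eef_rot"].round(4))
m,im=shot("wrist","w1.png"); print(m["pose"].round(3),m["fx"]); print(proj(m,[.4544,-.1982,.057]))
E
```

```text
1.3 [ 0.45434082 -0.19797771  0.25187826] [[-2.528e-01  9.675e-01 -8.000e-04]
 [ 9.675e-01  2.528e-01  3.000e-04]
 [ 5.000e-04 -7.000e-04 -1.000e+00]]
[[ 0.968 -0.243 -0.063  0.438]
 [ 0.251  0.935  0.252 -0.134]
 [-0.002 -0.26   0.966  0.393]
 [ 0.     0.     0.     1.   ]] 297.12278594804275
(np.float64(254.14631672995327), np.float64(171.78008665751554))
```

View pics/w1.png

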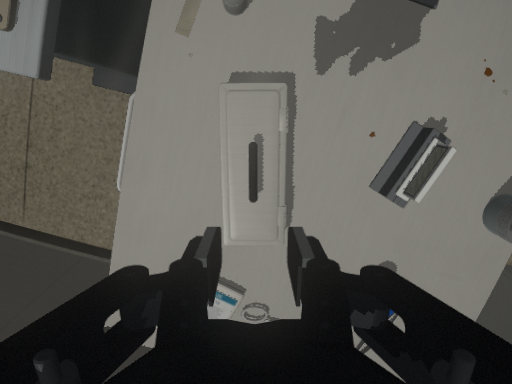

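The wrist view shows the handle at (253,142–202), matching the prediction of (254,172). The rest is at (413,165) with the holder at (427,170). I'm refining the handle pose.

```bash
python3 - <<'E'
from h import *
m=env.camera_model("wrist"); im=cv2.imread("pics/w1.png"); g=cv2.cvtColor(im,cv2.COLOR_BGR2GRAY)
k=np.zeros_like(g); k[125:220,238:272]=(g[125:220,238:272]<85)
n,l,s,ce=cv2.connectedComponentsWithStats(k); i=1+np.argmax(s[1:,4]); print(s[i],ce[i])
c,(w,h),a=cv2.minAreaRect(np.argwhere(l==i)[:,::-1].astype(np.float32)); print(c,w,h,a)
p=np.argwhere(l==i)[:,::-1].astype(np.float32)
vx,vy,x,y=cv2.fitLine(p,cv2.DIST_L2,0,.01,.01).ravel(); 
t=(p-[x,y])@[vx,vy]
A,B=[onz(m,x+vx*q,y+vy*q,.055) for q in(t.min()-.5,t.max()+.5)]
print(A,B,np.linalg.norm(A-B),(A+B)/2,np.degrees(np.arctan2(*(B-A)[1::-1])))
print("lid edge", [ (onz(m,u,v,.036).round(4)) for u,v in((221,84),(286,84),(223,244))])
E
```

```text
[249 142   9  60 526] [252.98479087 171.40494297]
(253.0, 171.49998474121094) 7.999999046325684 58.99999237060547 0.0
[ 0.4615244  -0.23460029  0.055     ] [ 0.44418662 -0.16595621  0.055     ] 0.07079977472790058 [ 0.45285551 -0.20027825  0.055     ] 104.17501477664536
lid edge [array([ 0.3928, -0.1131,  0.036 ]), array([ 0.4649, -0.0947,  0.036 ]), array([ 0.4391, -0.3064,  0.036 ])]
```

servo_tool --rows "0.4 -0.06 -0.07 1.6 0 0 0;0.4 -0.06 -0.07 3.2 0 0 0;0.4 -0.06 -0.07 4.8 0 0 0;0.4 -0.06 -0.07 6.1 0 0 0;0.4 -0.06 -0.07 6.7 0 0 0;0.4 -0.06 -0.07 7.1 0 0 0;0.4 -0.06 -0.07 7.1 0 0 0;0 -0.06 -0.07 7.1 0 0 0;0 -0.06 -0.07 7.1 0 0 0;0 -0.06 -0.07 7.1 0 0 0;0 -0.06 -0.07 7.1 0 0 0;0 -0.06 -0.07 7.1 0 0 0"

```text
time: 2.55
eef_pos: [0.4538, -0.2024, 0.0412]
eef_rot: [[-0.249, 0.968, 0.003], [0.968, 0.249, -0.002], [-0.003, 0.002, -1.0]]
contact_force: [-1.0, -0.8, 6.4]
finger_gap: 0.093
grip_force: 59.2
```

servo_tool --rows "0 0 0 -0.2 0 0 0;0 0 0 -0.7 0 0 0;0 0 0 -1.5 0 0 0;0 0 0 -2.5 0 0 0;0 0 0 -3.5 0 0 0;0 0 0 -4.5 0 0 0;0 0 0 -4.5 0 0 0"

```text
time: 3.25
eef_pos: [0.4546, -0.2026, 0.1791]
eef_rot: [[-0.249, 0.968, 0.006], [0.968, 0.249, -0.004], [-0.005, 0.005, -1.0]]
contact_force: [0.5, -0.5, -3.7]
finger_gap: 0.092
grip_force: 58.9
```

```bash
python3 - <<'E'
from h import *
s=env.get_state(); print(s["time"],s["eef_pos"],s["eef_rot"].round(4),s["contact_force"],s["wrist_torque"])
m,im=shot("wrist","w2.png"); m2,im2=shot("scene","s2.png"); m3,im3=shot("top","t3.png")
cv2.imwrite("pics/both.png",np.hstack([im[:,80:460],im2[60:,120:500][:,:].repeat(1,0)[:324].__class__(im2[0:384,120:500].shape,im2.dtype,im2[0:384,120:500].copy())]))
E
```

```text
3.25 [ 0.4545721  -0.20256815  0.17910612] [[-0.2493  0.9684  0.0064]
 [ 0.9684  0.2493 -0.0036]
 [-0.0051  0.0053 -1.    ]] [ 0.5407386  -0.53663276 -3.7289669 ] [ 0.03029328 -0.07010043 -0.01920625]
```

View pics/both.png

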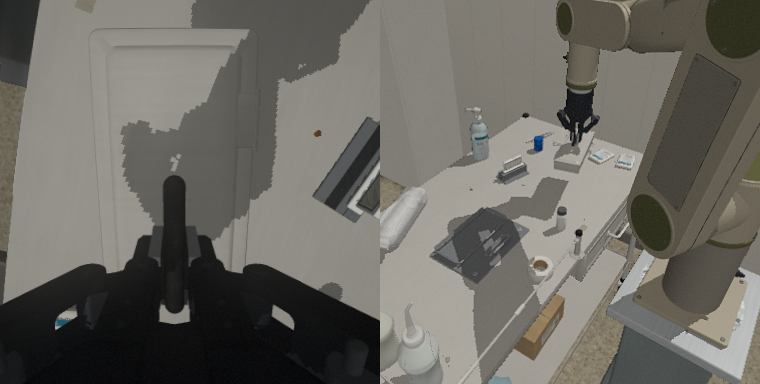

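The case hangs level from the handle (about 3.7 N). Next I'm moving to a hover beside the cradle so that the wrist camera sees it past the case.

servo_tool --rows "0 0.5 0 -0.4 0 0 0.2;0 1.3 0 -0.8 0 0 0.4;0 2.4 0 -1.2 0 0 0.6;0 3.6 0 -1.6 0 0 0.8;0 4.8 0 -2 0 0 1;0 6 0 -2.4 0 0 1.3;0 7.2 0.1 -2.8 0 0 1.6;0 8.3 0.1 -3.2 0 0 1.9;0 9.3 0.1 -3.6 0 0 2.2;0 10 0.1 -3.9 0 0 2.4;0 10.4 0.1 -4 0 0 2.4;0 10.4 0.1 -4 0 0 2.4"

```text
time: 4.6
eef_pos: [0.3766, 0.1027, 0.2926]
eef_rot: [[-0.003, 1.0, -0.003], [1.0, 0.003, 0.0], [0.0, -0.003, -1.0]]
contact_force: [-0.5, 0.7, -3.8]
finger_gap: 0.092
grip_force: 58.9
```

```bash
python3 - <<'E'
from h import *
s=env.get_state(); print(s["time"],s["eef_pos"],s["eef_rot"].round(4))
m,im=shot("wrist","w3.png"); np.save("m3.npy",m,allow_pickle=True)
for d in([-.085,-.12,.006],[-.085,.12,.006],[.085,-.12,.006],[.085,.12,.006],[.032-.041,-.103,.006],[.032+.041,.103,.006]):print(np.round(proj(m,np.array([.538,.169,0])+d),1))
E
```

```text
4.6 [0.37661381 0.10268931 0.29262763] [[-3.0e-03  1.0e+00 -2.9e-03]
 [ 1.0e+00  3.0e-03  1.0e-04]
 [ 1.0e-04 -2.9e-03 -1.0e+00]]
[305.6 195.1]
[312.7  20.3]
[415.9 195.3]
[436.2  25.2]
[356.7 184.2]
[426.7  37.8]
```

View pics/w3.png

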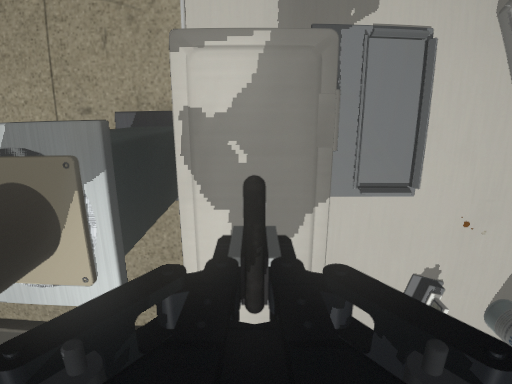

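Wrist view: the cradle plate runs from about (338,28) to (432,195), with the light pocket floor at about x 363–420 and y 38–186. This fits the predicted corners. I'm taking edge profiles for a precise fix.

```bash
python3 - <<'E'
from h import *
m=np.load("m3.npy",allow_pickle=True).item(); im=cv2.imread("pics/w3.png"); g=cv2.cvtColor(im,cv2.COLOR_BGR2GRAY)
for r in(70,140):print(r,list(enumerate(g[r-2:r+3].mean(0)[340:446].astype(int),340)).__str__().replace("), (","|"))
for c in(385,400):print(c,list(enumerate(g[:,c-2:c+3].mean(1)[20:50].astype(int),20)),list(enumerate(g[:,c-2:c+3].mean(1)[176:204].astype(int),176)))
C=np.array([.538,.169,0])
f=lambda *d:np.round(proj(m,C+d),1)
print("floor y-ends",f(.032,.103,.006),f(.032,-.103,.006),"flare tops",f(.032,.109,.024),f(.032,-.109,.024))
print("floor +x",f(.073,.05,.006),f(.073,-.05,.006),"flaretop+x",f(.079,.05,.024),f(.079,-.05,.024),"outer",f(.083,.05,.024),"plate",f(.085,-.05,.006),"flaretop-x",f(-.015,.05,.024),f(-.015,-.05,.024))
# lid far end in hand: corner rows
print("lid far corners", [onz(m,u,v,.2926-.005).round(4) for u,v in((170,30),(338,30),(254,28))])
E
```

```text
70 [(340, np.int64(95)|341, np.int64(114)|342, np.int64(113)|343, np.int64(113)|344, np.int64(113)|345, np.int64(113)|346, np.int64(114)|347, np.int64(113)|348, np.int64(113)|349, np.int64(114)|350, np.int64(113)|351, np.int64(113)|352, np.int64(113)|353, np.int64(114)|354, np.int64(114)|355, np.int64(114)|356, np.int64(113)|357, np.int64(114)|358, np.int64(113)|359, np.int64(113)|360, np.int64(112)|361, np.int64(84)|362, np.int64(67)|363, np.int64(104)|364, np.int64(108)|365, np.int64(79)|366, np.int64(76)|367, np.int64(105)|368, np.int64(113)|369, np.int64(112)|370, np.int64(112)|371, np.int64(112)|372, np.int64(112)|373, np.int64(112)|374, np.int64(112)|375, np.int64(112)|376, np.int64(112)|377, np.int64(112)|378, np.int64(113)|379, np.int64(112)|380, np.int64(112)|381, np.int64(112)|382, np.int64(111)|383, np.int64(112)|384, np.int64(111)|385, np.int64(111)|386, np.int64(111)|387, np.int64(111)|388, np.int64(111)|389, np.int64(111)|390, np.int64(111)|391, np.int64(111)|392, np.int64(111)|393, np.int64(111)|394, np.int64(111)|395, np.int64(111)|396, np.int64(111)|397, np.int64(111
[... 5018 characters left out ...]
6)), (188, np.int64(70)), (189, np.int64(69)), (190, np.int64(70)), (191, np.int64(70)), (192, np.int64(81)), (193, np.int64(115)), (194, np.int64(117)), (195, np.int64(118)), (196, np.int64(146)), (197, np.int64(174)), (198, np.int64(174)), (199, np.int64(174)), (200, np.int64(174)), (201, np.int64(174)), (202, np.int64(174)), (203, np.int64(174))]
floor y-ends [397.9  36.4] [383.5 184.3] flare tops [404.6  28.2] [388.2 191.3]
floor +x [422.8  77.9] [414.5 149.3] flaretop+x [434.2  76.7] [425. 151.] outer [437.   76.9] plate [422.3 149.4] flaretop-x [366.   74.5] [360.  150.2]
lid far corners [array([0.3383, 0.206 , 0.2876]), array([0.415 , 0.206 , 0.2876]), array([0.3767, 0.2064, 0.2876])]
```

Fused fix: cradle origin about (0.5355, 0.1675), yaw about 0; the pocket is at (0.5675, 0.1675). The case centre is about +1 mm along tool x from the TCP. I'm moving above the pocket.

servo_tool --rows "0 0.2 0.6 0 0 0 0;0 0.5 1.5 0.2 0 0 0;0 0.9 2.7 0.5 0 0 0;0 1.3 3.9 1 0 0 0;0 1.7 5 1.7 0 0 0;0 2 5.9 2.6 0 0 0;0 2.1 6.3 3.6 0 0 0;0 2.1 6.37 4.6 0 0 0;0 2.1 6.37 5.6 0 0 0;0 2.1 6.37 6.2 0 0 0;0 2.1 6.37 6.2 0 0 0;0 2.1 6.37 6.2 0 0 0"

```text
time: 5.85
eef_pos: [0.5679, 0.1635, 0.1071]
eef_rot: [[0.0, 1.0, -0.003], [1.0, -0.0, -0.001], [-0.001, -0.003, -1.0]]
contact_force: [-0.3, 0.1, -4.3]
finger_gap: 0.093
grip_force: 59.1
```

```bash
python3 - <<'E'
from h import *
s=env.get_state(); print(s["time"],s["eef_pos"].round(4),s["eef_rot"].round(4).tolist(),s["contact_force"].round(1))
m,im=shot("wrist","w4.png"); g=cv2.cvtColor(im,cv2.COLOR_BGR2GRAY)
m2,im2=shot("scene","s4.png")
cv2.imwrite("pics/v4.png",np.hstack([im[:,80:460],cv2.resize(im2[180:300,150:290],(420,384),interpolation=cv2.INTER_CUBIC)]))
E
```

```text
5.85 [0.5679 0.1635 0.1071] [[0.0004, 1.0, -0.0026], [1.0, -0.0004, -0.0007], [-0.0007, -0.0026, -1.0]] [-0.3  0.1 -4.3]
```

View pics/v4.png

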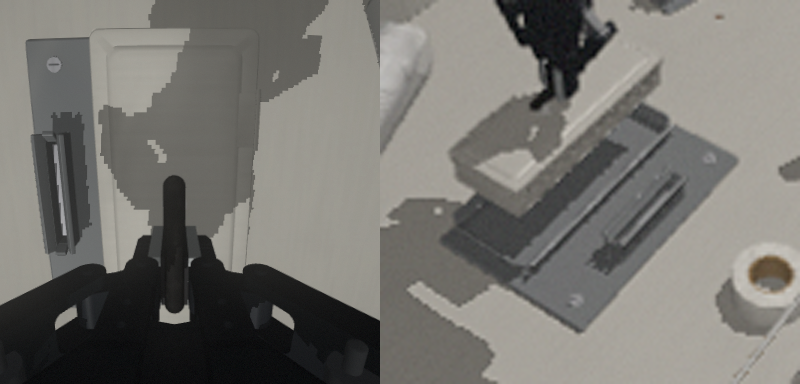

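The case hangs level and square above the pocket. The slot is visible at the left (x 35–75, y 130–250). I'm lowering with a 3 mm shift in y.

servo_tool --rows "0 0.1 0 0.3 0 0 0;0 0.1 0 0.7 0 0 0;0 0.1 0 1 0 0 0;0 0.1 0 1.25 0 0 0;0 0.1 0 1.45 0 0 0;0 0.1 0 1.6 0 0 0;0 0.1 0 1.75 0 0 0;0 0.1 0 1.85 0 0 0;0 0.1 0 1.85 0 0 0"

```text
time: 6.85
eef_pos: [0.5684, 0.1675, 0.0524]
eef_rot: [[-0.0, 1.0, -0.001], [1.0, 0.0, -0.0], [-0.0, -0.001, -1.0]]
contact_force: [0.4, 0.1, -3.8]
finger_gap: 0.094
grip_force: 59.3
```

servo_tool --rows "0 -0.02 0 0.08 0 0 0;0 -0.02 0 0.14 0 0 0;0 -0.02 0 0.18 0 0 0;0 -0.02 0 0.21 0 0 0;0 -0.02 0 0.21 0 0 0"

```text
time: 7.35
eef_pos: [0.5688, 0.1669, 0.0472]
eef_rot: [[-0.001, 1.0, 0.0], [1.0, 0.001, -0.0], [-0.0, 0.0, -1.0]]
contact_force: [-3.6, -1.0, 3.3]
finger_gap: 0.094
grip_force: 60.0
```

It's on the floor: the height is as expected and there is a light contact. I'm releasing, rising and going to the rest.

servo_tool --rows "0.4 0 0 0 0 0 0;0.4 0 0 0 0 0 0;0.4 0 0 0 0 0 0;0.4 0 0 -0.6 0 0 0;0.4 0 0 -1.8 0 0 0;0.4 0 0 -3.3 0 0 0;0.4 -1 0.3 -4.8 0 0 0.3;0.4 -2.5 0.7 -5.8 0 0 0.7;0.4 -4 1.2 -6.7 0 0 1.1;0.4 -5.6 1.6 -6.7 0 0 1.5;0.4 -7.2 2 -6.7 0 0 1.9;0.4 -8.7 2.5 -6.7 0 0 2.3"

```text
time: 8.55
eef_pos: [0.6416, -0.0873, 0.2486]
eef_rot: [[0.24, 0.971, 0.002], [0.971, -0.24, -0.0], [0.0, 0.002, -1.0]]
contact_force: [0.8, 0.5, 0.1]
finger_gap: 0.4
grip_force: 0.0
```

servo_tool --rows "0.4 -1.3 0.9 0 0 0 0.4;0.4 -1.3 0.9 0 0 0 0.4;0.4 -1.3 0.9 0 0 0 0.4;0.4 -1.3 0.9 0 0 0 0.4"

```text
time: 8.95
eef_pos: [0.6578, -0.1287, 0.2474]
eef_rot: [[0.278, 0.961, -0.0], [0.961, -0.278, 0.001], [0.0, -0.0, -1.0]]
contact_force: [-0.7, 0.5, -0.7]
finger_gap: 0.404
grip_force: 0.0
```

```bash
python3 - <<'E'
from h import *
s=env.get_state(); print(s["time"],s["eef_pos"].round(4),s["eef_rot"].round(4).tolist(),s["contact_force"].round(1))
m,im=shot("wrist","w5.png"); np.save("m5.npy",m,allow_pickle=True)
m2,im2=shot("top","t5.png")
u,v=map(int,proj(m,[.655,-.14,.05])); print(u,v); v0=max(v-65,0);u0=max(u-80,0)
a=cv2.resize(im[v0:v0+130,u0:u0+160],(480,390),interpolation=cv2.INTER_CUBIC); print(u0,v0)
b=cv2.resize(im2[130:230,100:220],(320,267),interpolation=cv2.INTER_CUBIC); b=cv2.copyMakeBorder(b,0,123,0,0,cv2.BORDER_CONSTANT)
cv2.imwrite("pics/v5.png",np.hstack([a,b]))
E
```

```text
8.95 [ 0.6578 -0.1287  0.2474] [[0.2778, 0.9606, -0.0001], [0.9606, -0.2778, 0.0005], [0.0005, -0.0002, -1.0]] [-0.7  0.5 -0.7]
254 180
174 115
```

View pics/v5.png

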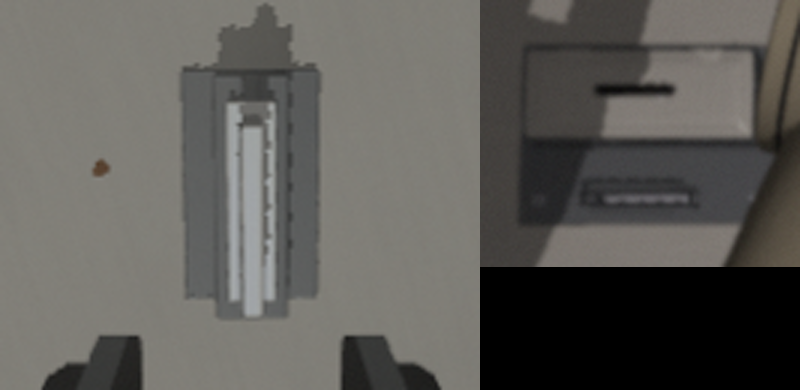

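The wrist crop shows the plate top in the rest at crop columns 243–263 and rows 126–317. The top inset shows the case sitting square in the pocket. I'm measuring the plate and checking the label side.

```bash
python3 - <<'E'
from h import *
m=np.load("m5.npy",allow_pickle=True).item(); g=cv2.cvtColor(cv2.imread("pics/w5.png"),cv2.COLOR_BGR2GRAY)
for r in(160,175,190,205,218):print(r,g[r,246:272].tolist())
print([int(x) for x in g[150:226,258]])
a=cv2.imread("pics/scene0.png")[145:190,230:280]; b=cv2.imread("pics/w1.png")[115:215,360:460]
cv2.imwrite("pics/v6.png",np.hstack([cv2.resize(a,(400,360),interpolation=cv2.INTER_CUBIC),cv2.resize(b,(360,360),interpolation=cv2.INTER_CUBIC)]))
E
```

```text
160 [90, 94, 93, 122, 153, 160, 161, 140, 127, 154, 163, 161, 162, 161, 155, 124, 98, 134, 162, 133, 87, 90, 91, 79, 77, 89]
175 [91, 96, 94, 110, 144, 162, 162, 137, 125, 157, 162, 163, 163, 162, 154, 122, 128, 163, 163, 138, 93, 91, 91, 77, 74, 88]
190 [88, 97, 95, 107, 141, 163, 161, 138, 107, 140, 163, 162, 163, 163, 155, 124, 98, 134, 163, 133, 86, 93, 91, 77, 76, 93]
205 [87, 97, 97, 91, 126, 163, 163, 146, 123, 141, 162, 163, 163, 163, 156, 140, 147, 163, 164, 137, 94, 94, 91, 82, 83, 94]
218 [98, 95, 99, 98, 99, 97, 97, 97, 100, 133, 163, 163, 163, 164, 156, 124, 91, 99, 97, 96, 95, 95, 93, 95, 113, 127]
[105, 107, 102, 83, 78, 77, 87, 133, 162, 161, 162, 161, 162, 161, 161, 162, 161, 161, 162, 162, 163, 163, 163, 162, 163, 163, 162, 162, 162, 161, 163, 162, 163, 163, 162, 162, 162, 162, 163, 164, 163, 161, 162, 163, 163, 163, 163, 163, 163, 163, 162, 163, 163, 163, 162, 163, 162, 163, 163, 164, 163, 162, 163, 162, 163, 163, 163, 163, 163, 158, 135, 111, 127, 126, 126, 127]
```

View pics/v6.png

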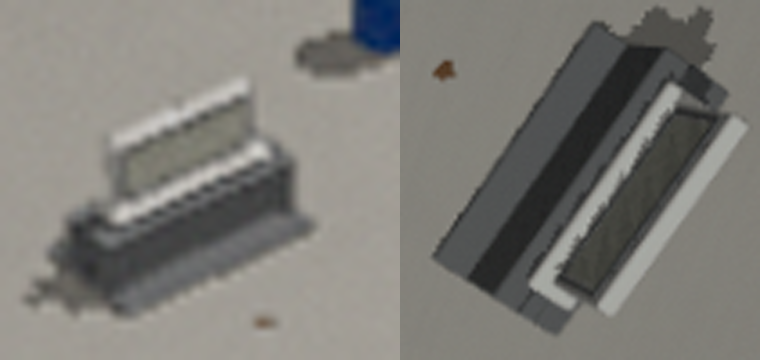

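The label (brownish, with text) faces the robot, so no half turn is needed. Now I'm working out the plate position.

```bash
python3 - <<'E'
from h import *
m=np.load("m5.npy",allow_pickle=True).item(); s=env.get_state()
A,B=onz(m,257.7,156.8,.068),onz(m,257.8,220.2,.068); c=(A+B)/2
print(A,B,np.linalg.norm(A-B),c,np.degrees(np.arctan2(*(A-B)[1::-1])))
R=s["eef_rot"]; print("yaw",np.degrees(np.arctan2(R[1,0],R[0,0])),"tool delta/30mm",R.T@(np.r_[c[:2],.0404]-s["eef_pos"])/.03)
w=onz(m,250,160,.036),onz(m,265,160,.036);print(w)
E
```

```text
[ 0.66702128 -0.11126212  0.068     ] [ 0.64693594 -0.18156098  0.068     ] 0.0731118978774339 [ 0.65697861 -0.14641155  0.068     ] 74.05463989371061
yaw 73.93600637554366 tool delta/30mm [-0.59555164  0.1371759   6.91246919]
(array([ 0.65615793, -0.1169678 ,  0.036     ]), array([ 0.67339542, -0.12197535,  0.036     ]))
```

servo_tool --rows "0.4 -0.6 0.14 1.5 0 0 0;0.4 -0.6 0.14 3 0 0 0;0.4 -0.6 0.14 4.5 0 0 0;0.4 -0.6 0.14 5.8 0 0 0;0.4 -0.6 0.14 6.5 0 0 0;0.4 -0.6 0.14 6.9 0 0 0;0.4 -0.6 0.14 6.9 0 0 0;0 -0.6 0.14 6.9 0 0 0;0 -0.6 0.14 6.9 0 0 0;0 -0.6 0.14 6.9 0 0 0;0 -0.6 0.14 6.9 0 0 0;0 -0.6 0.14 6.9 0 0 0"

```text
time: 10.25
eef_pos: [0.6578, -0.148, 0.0431]
eef_rot: [[0.278, 0.961, 0.002], [0.961, -0.278, -0.0], [0.0, 0.002, -1.0]]
contact_force: [-4.3, 2.7, 5.9]
finger_gap: 0.083
grip_force: 58.6
```

servo_tool --rows "0 0 0 -0.3 0 0 0;0 0 0 -1 0 0 0;0 0 0 -2 0 0 0;0 0 0 -3.3 0 0 0;0 0.8 -0.8 -4.6 0 0 -0.2;0 1.8 -1.8 -4.6 0 0 -0.5;0 2.9 -3 -4.6 0 0 -0.9;0 4 -4.2 -4.6 0 0 -1.3;0 5.1 -5.4 -4.6 0 0 -1.7;0 6.2 -6.6 -4.6 0 0 -2.1;0 7.3 -7.7 -4.6 0 0 -2.5;0 8 -8.4 -4.6 0 0 -2.7"

```text
time: 11.45
eef_pos: [0.4808, 0.1551, 0.1804]
eef_rot: [[-0.003, 1.0, 0.003], [1.0, 0.003, 0.001], [0.001, 0.003, -1.0]]
contact_force: [-0.1, 0.0, -1.2]
finger_gap: 0.083
grip_force: 58.8
```

servo_tool --rows "0 0 0 0 0 0 0;0 0 0 0 0 0 0"

```text
time: 11.65
eef_pos: [0.4823, 0.1532, 0.1801]
eef_rot: [[-0.002, 1.0, 0.003], [1.0, 0.002, 0.0], [0.0, 0.003, -1.0]]
contact_force: [0.2, 0.1, -1.3]
finger_gap: 0.08
grip_force: 58.8
```

```bash
python3 - <<'E'
from h import *
s=env.get_state(); print(s["time"],s["eef_pos"].round(4),s["eef_rot"].round(4).tolist(),s["contact_force"].round(1),s["finger_gap"])
m,im=shot("wrist","w7.png"); np.save("m7.npy",m,allow_pickle=True)
C=np.array([.5355,.1675,0])
for d in([-.0665,-.042,.026],[-.0665,.042,.026],[-.0575,.042,.026],[-.0575,-.042,.026],[-.085,.12,.006],[-.085,-.12,.006]):print(np.round(proj(m,C+d),1))
cv2.imwrite("pics/v7.png",cv2.resize(im[0:300,110:410],(600,600),interpolation=cv2.INTER_CUBIC))
E
```

```text
11.65 [0.4823 0.1532 0.1801] [[-0.002, 1.0, 0.003], [1.0, 0.002, 0.0002], [0.0002, 0.003, -1.0]] [ 0.2  0.1 -1.3] 0.07965661804892785
[240.7 205.1]
[239.8 122.7]
[249.1 122.7]
[249.4 205.1]
[221.2  41.9]
[226.6 262.9]
```

View pics/v7.png

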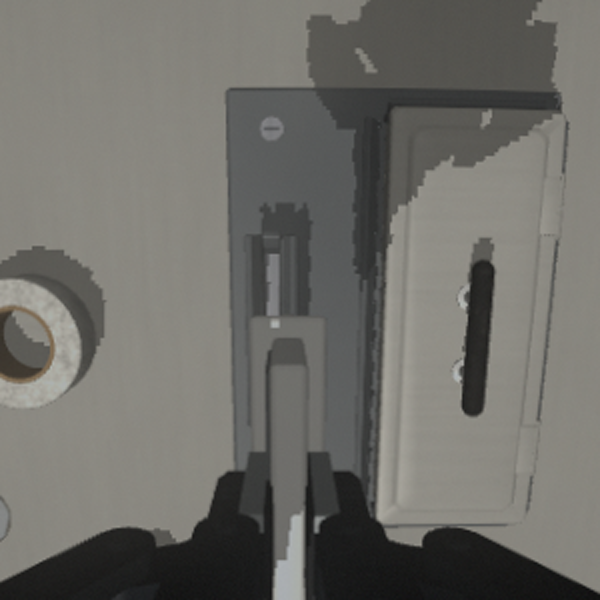

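The holder hangs upright in the gripper. The slot with its light seat bar is at crop x 265–282, with its far end at row ~250. The case is square in the pocket. I'm refining the slot numerically.

```bash
python3 - <<'E'
from h import *
m=np.load("m7.npy",allow_pickle=True).item(); g=cv2.cvtColor(cv2.imread("pics/w7.png"),cv2.COLOR_BGR2GRAY)
for r in(130,138,146,153):print(r,g[r-1:r+2].mean(0)[228:268].astype(int).tolist())
print("col246",g[110:160,245:248].mean(1).astype(int).tolist())
print("plate row60,200",g[58:63,215:232].mean(0).astype(int).tolist(),g[208:213,215:235].mean(0).astype(int).tolist())
print("plate col240",g[36:52,238:243].mean(1).astype(int).tolist())
print("flange rows",[ (r,g[r,228:280].astype(int).tolist()) for r in(165,190)])
C=np.array([.5355,.1675,0])
for d in([-.0655,.03,.016],[-.0585,.03,.016],[-.0665,.03,.026],[-.0575,.03,.026],[-.0715,.03,.034],[-.0525,.03,.034],[-.062,.042,.034],[-.062,.042,.016],[-.062,.039,.016]):print(d,np.round(proj(m,C+d),1))
E
```

```text
130 [98, 98, 98, 97, 94, 87, 88, 82, 68, 67, 67, 67, 64, 61, 72, 85, 105, 125, 123, 123, 123, 103, 77, 83, 76, 76, 75, 83, 86, 77, 68, 62, 65, 64, 64, 63, 63, 78, 91, 92]
138 [99, 98, 98, 99, 93, 85, 88, 82, 68, 67, 67, 66, 64, 61, 69, 103, 127, 127, 125, 125, 124, 106, 76, 82, 75, 75, 75, 82, 85, 78, 71, 62, 64, 64, 63, 63, 78, 92, 92, 92]
146 [100, 99, 99, 99, 93, 85, 89, 83, 71, 68, 67, 67, 68, 64, 66, 80, 106, 128, 127, 125, 122, 100, 75, 79, 75, 75, 75, 83, 86, 77, 70, 61, 64, 63, 63, 63, 63, 79, 93, 92]
153 [101, 100, 100, 99, 95, 87, 88, 87, 74, 68, 68, 67, 70, 68, 65, 104, 131, 129, 129, 127, 124, 99, 71, 79, 74, 74, 74, 83, 87, 78, 70, 61, 63, 63, 62, 62, 78, 93, 94, 93]
col246 [69, 69, 69, 69, 69, 71, 76, 80, 96, 82, 78, 78, 77, 75, 68, 69, 72, 126, 124, 124, 123, 124, 124, 125, 125, 125, 125, 126, 126, 126, 125, 120, 126, 126, 127, 127, 127, 127, 127, 128, 128, 128, 128, 129, 128, 129, 128, 122, 99, 126]
plate row60,200 [133, 132, 132, 132, 132, 132, 132, 131, 84, 87, 94, 93, 93, 94, 93, 93, 92] [135, 134, 134, 135, 134, 134, 135, 135, 135, 135, 134, 115, 87, 98, 104, 103,
[... 260 characters left out ...]
, 111, 111, 112, 111, 112, 112, 111, 111, 112, 111, 111, 112, 112, 111, 111, 105, 97, 91, 94, 94, 93, 93, 93, 95]), (190, [102, 102, 102, 103, 104, 95, 85, 94, 106, 111, 114, 111, 112, 112, 94, 64, 70, 88, 102, 108, 110, 112, 112, 111, 111, 112, 111, 111, 111, 111, 112, 111, 110, 105, 100, 94, 99, 112, 111, 110, 111, 112, 108, 103, 94, 90, 96, 94, 96, 94, 96, 94])]
[-0.0655, 0.03, 0.016] [241.4 134.4]
[-0.0585, 0.03, 0.016] [248.3 134.4]
[-0.0665, 0.03, 0.026] [239.9 135.2]
[-0.0575, 0.03, 0.026] [249.1 135.2]
[-0.0715, 0.03, 0.034] [234.3 135.8]
[-0.0525, 0.03, 0.034] [254.2 135.8]
[-0.062, 0.042, 0.034] [244.2 123. ]
[-0.062, 0.042, 0.016] [244.7 122.4]
[-0.062, 0.039, 0.016] [244.7 125.4]
```

```bash
python3 - <<'E'
from h import *
m=np.load("m7.npy",allow_pickle=True).item()
z=.1801-.0431+.036
print(onz(m,253,157.6,z)); print(onz(m,235,165,z),onz(m,271.5,165,z),onz(m,234.5,180,z),onz(m,272,180,z))
E
```

```text
[0.48209187 0.19712717 0.173     ]
[0.47297599 0.19336201 0.173     ] [0.49145865 0.19336351 0.173     ] [0.47259721 0.18557907 0.173     ] [0.49183334 0.18557932 0.173     ]
```

servo_tool --rows "0 0.38 -0.26 0.6 0 0 0;0 0.38 -0.26 1.4 0 0 0;0 0.38 -0.26 2.2 0 0 0;0 0.38 -0.26 2.8 0 0 0;0 0.38 -0.26 3.1 0 0 0;0 0.38 -0.26 3.1 0 0 0;0 0.38 -0.26 3.1 0 0 0;0 0.38 -0.26 3.1 0 0 0"

```text
time: 12.5
eef_pos: [0.4751, 0.164, 0.0869]
eef_rot: [[0.0, 1.0, 0.002], [1.0, -0.0, 0.001], [0.001, 0.002, -1.0]]
contact_force: [0.1, -0.3, -1.1]
finger_gap: 0.077
grip_force: 58.8
```

servo_tool --rows "0 0.02 -0.02 0.2 0 0 0;0 0.02 -0.02 0.4 0 0 0;0 0.02 -0.02 0.6 0 0 0;0 0.02 -0.02 0.75 0 0 0;0 0.02 -0.02 0.9 0 0 0;0 0.02 -0.02 0.95 0 0 0;0 0.02 -0.02 0.95 0 0 0"

```text
time: 13.2
eef_pos: [0.4731, 0.1646, 0.0566]
eef_rot: [[-0.001, 1.0, -0.001], [1.0, 0.001, -0.0], [-0.0, -0.001, -1.0]]
contact_force: [0.6, 1.1, -0.5]
finger_gap: 0.081
grip_force: 58.9
```

servo_tool --rows "0 0 0.02 0.08 0 0 0;0 0 0.02 0.16 0 0 0;0 0 0.02 0.24 0 0 0;0 0 0.02 0.32 0 0 0;0 0 0.02 0.32 0 0 0"

```text
time: 13.7
eef_pos: [0.4744, 0.1647, 0.0478]
eef_rot: [[-0.0, 1.0, 0.001], [1.0, 0.0, 0.0], [0.0, 0.001, -1.0]]
contact_force: [-2.5, -0.8, 7.8]
finger_gap: 0.079
grip_force: 60.0
```

servo_tool --rows "0 0 0 0.04 0 0 0;0 0 0 0.08 0 0 0;0 0 0 0.08 0 0 0;0 0 0 0.08 0 0 0"

```text
time: 14.1
eef_pos: [0.4748, 0.1648, 0.0471]
eef_rot: [[-0.001, 1.0, 0.001], [1.0, 0.001, 0.0], [0.0, 0.001, -1.0]]
contact_force: [-7.9, -2.3, 19.5]
finger_gap: 0.081
grip_force: 62.3
```

servo_tool --rows "0 0 -0.03 0.04 0 0 0;0 0 -0.03 0.04 0 0 0;0 0 -0.03 0.04 0 0 0;0 0 -0.03 0.04 0 0 0;0 0 -0.03 0.04 0 0 0"

```text
time: 14.6
eef_pos: [0.4748, 0.1649, 0.047]
eef_rot: [[-0.001, 1.0, 0.003], [1.0, 0.001, 0.0], [0.0, 0.003, -1.0]]
contact_force: [-8.6, -2.9, 27.0]
finger_gap: 0.08
grip_force: 63.4
```

```bash
python3 - <<'E'
from h import *
m,im=shot("wrist","w9.png"); g=cv2.cvtColor(im,cv2.COLOR_BGR2GRAY); g0=cv2.cvtColor(cv2.imread("pics/w7.png"),cv2.COLOR_BGR2GRAY)
for a in(g0,g): print(a[150:185,245:249].mean(1).astype(int).tolist())
s=env.get_state(); print(s["contact_force"].round(1))
E
```

```text
[126, 127, 127, 127, 127, 128, 127, 122, 99, 126, 147, 163, 164, 155, 112, 111, 112, 112, 109, 100, 93, 89, 87, 86, 84, 75, 76, 76, 77, 77, 77, 79, 85, 98, 101]
[59, 60, 63, 71, 71, 75, 76, 80, 105, 145, 160, 128, 128, 129, 129, 129, 129, 129, 126, 114, 102, 98, 97, 96, 95, 89, 88, 88, 88, 89, 89, 90, 98, 113, 116]
[-8.8 -3.  26.8]
```

The holder edges sit on the same wrist-image rows as before pressing (flange end at ~158, plate foot at ~169), so it hasn't slipped in the grip. It's stopped firmly at the expected home height.

```bash
python3 -c "
from workcell import env
print(env.job_done())"
```

```text
the job is handed in; nothing more can be done
None
```

The job is handed in: the case sits square in its pocket and is released, and the gripper is holding the label holder, label outward, at its predicted home height with about 27 N, against the 8.5 N the seat needs; I checked the final press by position, force and wrist-image rows rather than by viewing a last picture.

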